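# Mix a flask on the touch-operated vortex mixer

## Task

Mix the sample in the larger round-bottomed flask on the vortex mixer: first set the mixer to touch mode by pressing in the raised right-hand end of its rocker switch (right as you face the mixer's control panel), then lift the flask by its neck out of its cork ring and seat it upright in the mixer's sprung ring cradle. Press it down until the cradle is fully down against its spring, firmly but without ramming the glass, and keep it pressed: after at least three seconds of mixing the program finishes while still holding the flask by the neck with the cradle fully down, nothing let go. Do not tip the flask over, and leave everything else on the table where it stands.

Things in the scene. Friction and masses are not known exactly. Their poses are not given: they have to be found in the camera images.
- mixer: vortex mixer fixed to the table, white housing 190 x 130 mm, 75 mm high; origin under its centre, x from its control panel (front) to its back, y to the left as you face the panel. The front 70 mm slope down to 55 mm: there a black knob (32 mm across, 14 mm high, already set) on the left, the black rocker on the right. The ring cradle stands on top, 35 mm behind the centre
- mixer_switch (a joint): rocker switch, rad: 0 = off (right end raised), 0.30 = touch mode (right end pressed fully in, left end raised). It stays where it is left and counts as switched from 0.2; about 3 N at the right end moves it
- switch_right_end (a point): on the rocker's right half, 14 mm from its pivot and 6 mm from its end, on its top face; it goes down about 4 mm when pressed in. The rocker is 40 mm long along the mixer's y and 24 mm wide; its flat halves form a shallow V
- cradle (a joint): downward travel of the ring cradle, m: 0 = up, 0.012 = fully down on its stop. The spring lifts with about 5 N at the top and 16 N at the bottom (0.9 N per mm), so a flask's own weight does not move it
- cradle_rim (a point): centre of the cradle ring's top edge, z up; black rubber ring 74 mm outside, 56 mm inside, 12 mm high, its top 124 mm above the table when up. With the flask seated the bulb's centre is 28.5 mm above this point
- flask_bulb (a point): centre of the bulb of the flask to mix: closed amber glass, round-bottomed, bulb 80 mm across, 0.18 to 0.34 kg. It stands in one of the tray's two cork rings with its centre about 62 mm above the table
- flask_neck (a point): on the axis of the same flask, halfway along its neck, 63 mm above the bulb's centre: where to grip it; z along the flask's axis, upwards. The neck is a 28 mm cylinder from 37 to 83 mm above the bulb's centre, ends in a 34 mm rim 5 mm high; a dark rubber stopper rises to 100 mm above the bulb's centre
- flask: the same flask; origin at the lowest point of the bulb
- tray: shallow grey tray fixed to the table, 130 x 270 mm, rim 14 mm high; origin under its centre; two cork rings (80 mm across, tops 30 mm above the table) at 65 mm either side of the centre along its y
- small_flask: a smaller round-bottomed flask of the same amber glass, bulb 58 mm across, 104 mm tall, in the tray's other cork ring (origin under the bulb). Not to be disturbed
- conical: conical flask of the same amber glass, base 64 mm across, 117 mm tall, standing between mixer and tray (origin under its base). Not to be disturbed
- petri: small closed clear dish, 64 mm across, 14 mm tall. Not to be disturbed
- phone: black mobile phone lying flat towards the back, 150 x 72 x 9 mm. Not to be disturbed
- cut_bottle: clear plastic bottle with its top cut off, 88 mm across, 150 mm tall, towards the back. Not to be disturbed
- wash_bottle: white wash bottle, 74 mm across, 190 mm tall, towards the back. Not to be disturbed
- scoop: flat steel scoop, 135 mm long, 6 mm thick, lying in front between mixer and tray. Not to be disturbed
Not all that is in view belongs to the job. Leave any purple or red look-alike of the flask alone.

How it is judged:
By the outcome, as a careful person would: the job done as asked, in the order asked, and still so for the second after the job is handed in, while the arm keeps its last pose, push and grip.
It also fails if it takes over 61 s, if anything falls off the work surface, if the arm or the gripper's body presses on something with over 40 N, if the wrist force passes 120 N, or if a joint passes its speed limit or range.

## Robot

A 7-joint arm with a two-finger parallel gripper is mounted at the origin on the work surface. World frame = base frame: x ahead of the robot, y to its left, z up, the work surface at z = 0. Lengths are in m, angles in rad, forces in N, time in s.
With the tool pointing down it reaches from about 0.425 to 0.925 m from the base axis. Payload 6.8 kg.
Tool frame: the origin (TCP) lies at the very end of the fingers, on their centre line; the grasp point (between the pads) lies 19 mm behind it; z points along the fingers, y is the line along which they close (so a half turn about z gives the same grasp; the last joint's range is limited). The gripper opens to 85 mm and grips with 20 to 120 N. Pads are 22 mm wide; open, the fingers measure 114 mm over their backs; the gripper's body (76 mm by 85 mm) begins 54 mm behind the grasp point. The pads swing forward as they close: fully open they stand 13 mm farther back than shut.
Start: joints at [1.006, 0.477, 0.022, 1.555, -0.011, 1.109, -0.083], TCP at [0.298, -0.606, 0.231] pointing down, gripper open.
Joint ranges: [-2.96, 2.96], [-0.34, 2.1], [-1.41, 1.46], [0.24, 2.44], [-1.37, 4.51], [0.17, 1.92], [-2.96, 2.96]. Speed limits (rad/s): [2.39, 2.39, 3.14, 3.14, 3.14, 3.14, 3.14].

## Interface

Orientations are given as a unit quaternion [w, x, y, z].
In Python, from station import get_obs, read_camera, hand_in gives the robot as it stands.
- The arm moves only by the tool arm_command, never from a script. Its argument "commands" is one flat list of numbers, 7 for each row, row after row: the shift along the tool's x, y, z in m, then the turn, a rotation vector about the tool's x, y, z in degrees, then the opening, from 0 (shut) to 1 (fully open). In form: [tx, ty, tz, rx, ry, rz, fingers, tx, ty, tz, rx, ry, rz, fingers, ...]. A call has 1 to 8 rows; each row is the pose to reach, as a shift and turn from the pose commanded when the call began, along the tool's axes at that moment; what a row does not reach only later rows make up. A row lasts 1/10 s, in which the tool goes at most 50 mm and 8.59 degrees, less where a joint would pass 70% of its speed; a pose out of reach is approached as far as the arm can. A call with a gripper value outside its range is refused whole. The fingers move at their own pace and stop on an object; "force" is the grip in N (left out, the last holds). Time passes only in rows, so rows that repeat a pose let the fingers close. It gives the time, the measured TCP pose, the force, the opening and the grip force at its end, in the units of the state.
- get_obs(): the state, without advancing time (a new reading comes with each control period).
- read_camera(name): name is "scene" or "top"; returns a dict with "img" (420x560x3 uint8, red, green, blue), "camera_matrix" (3x3 intrinsics, pixels), "pose" (4x4, takes a point from camera to world coordinates). Camera axes: x right, y down, z forward; pixel columns grow to the right and rows downward; lengths in m; the calibration is good to about 2 mm. A picture is of the moment at which its call begins. There is no depth.
- hand_in(): hands the job in; it is judged then, once.
The state is a dict: "t": time; "q": joint angles; "joint_vel": joint speeds; "joint_torque": joint torques, N m; "eef_pos": TCP position; "tool_rot": TCP orientation; "contact_force": force on the tool from outside, world axes, zero at the start; "torque": the same for the moment, N m; "gripper_width": opening from 0.0 (shut) to 1.0 (fully open); "grasp_force": force on a finger pad.
Only numpy, scipy, OpenCV 4.12 (cv2) and the standard library are available. Lean on these libraries where they do the work, as an engineer would, in place of code of your own. Each camera call takes 0.05 s, during which the arm holds its last target. There are 200 camera calls.

## Working session

There is one attempt and no reset: what is moved stays moved. The work goes in short steps, Python scripts to look and compute and a tool call to move; the robot and the scene stay as the last step left them, time stands still between calls to the robot, and variables do not carry over. Pictures are saved under pics/ and viewed, at most 10 in all, crops included, and the job is handed in when it is done.

Besides the shell and the picture viewer there is one more tool, called after "Request:" in YAML: its name, and indented under it one key for each argument. arm_command: Moves the arm, as the interface text tells. Its arguments: {"type":"object","properties":{"commands":{"type":"array","items":{"type":"number"}},"force":{"type":"number"}},"required":["commands"]}

```bash
mkdir -p pics
cat > h.py <<'E'
import numpy as np, cv2
from station import get_obs, read_camera, hand_in
def save(n,f):
    c=read_camera(n); cv2.imwrite(f,cv2.cvtColor(c["img"],cv2.COLOR_RGB2BGR)); np.savez(f[:-4],K=c["camera_matrix"],P=c["pose"],img=c["img"]); return c
def ray(f,u,v):
    d=np.load(f[:-4]+".npz"); r=d["P"][:3,:3]@np.linalg.inv(d["K"])@[u,v,1]; return d["P"][:3,3],r/np.linalg.norm(r)
def atz(f,u,v,z):
    o,r=ray(f,u,v); return o+r*(z-o[2])/r[2]
def proj(f,p):
    d=np.load(f[:-4]+".npz"); q=d["K"]@(d["P"][:3,:3].T@(np.array(p)-d["P"][:3,3])); return q[:2]/q[2]
def tri(f1,a,f2,b):
    o1,r1=ray(f1,*a);o2,r2=ray(f2,*b)
    s=np.linalg.lstsq(np.c_[r1,-r2],o2-o1,rcond=None)[0]
    p,q=o1+s[0]*r1,o2+s[1]*r2; return (p+q)/2,np.linalg.norm(p-q)
E
python3 - <<'E'
from h import *
np.set_printoptions(precision=4,suppress=True)
for n in("scene","top"):
    c=save(n,f"pics/{n}0.png"); print(c["camera_matrix"],c["pose"])
    cv2.imwrite(f"pics/{n}0b.png",cv2.resize(cv2.imread(f"pics/{n}0.png"),(800,600),interpolation=cv2.INTER_CUBIC))
print(get_obs())
E
```

```text
[[421.2848   0.     276.5216]
 [  0.     421.2848 204.6986]
 [  0.       0.       1.    ]] [[ 0.4215  0.5217 -0.7418  1.3462]
 [ 0.9066 -0.2231  0.3582 -0.3423]
 [ 0.0214 -0.8235 -0.567   0.6696]
 [ 0.      0.      0.      1.    ]]
[[512.1759   0.     277.0539]
 [  0.     512.1759 198.9334]
 [  0.       0.       1.    ]] [[ 0.0283 -0.998   0.0569  0.5455]
 [-0.9993 -0.0296 -0.0223  0.0145]
 [ 0.024  -0.0562 -0.9981  1.1822]
 [ 0.      0.      0.      1.    ]]
{'t': 0.1, 'q': array([ 1.0059,  0.4778,  0.0223,  1.5563, -0.0115,  1.1093, -0.0831]), 'joint_vel': array([-0.0001, -0.0023, -0.    , -0.0011, -0.0015,  0.0016,  0.0003]), 'joint_torque': array([  0.0052, -59.7749,   1.6136, -28.1952,   0.0127,   0.005 ,
        -0.0001]), 'eef_pos': array([ 0.2975, -0.6053,  0.2304]), 'tool_rot': array([-0.0008,  0.974 ,  0.2265, -0.0002]), 'contact_force': array([ 0.4799,  1.1857, -0.8297]), 'torque': array([-0.0056, -0.0654,  0.0168]), 'grasp_force': 0.0, 'gripper_width': 0.9961875762605293}
```

View pics/scene0b.png

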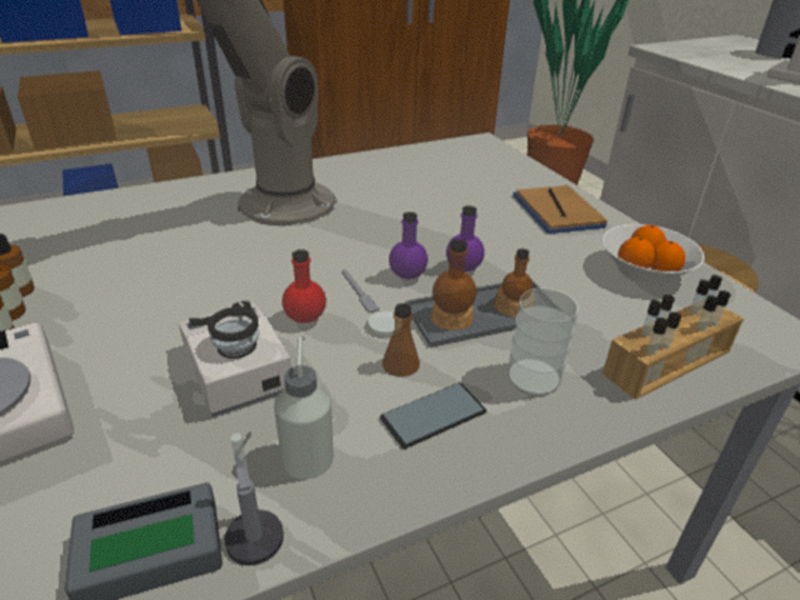

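View pics/top0b.png

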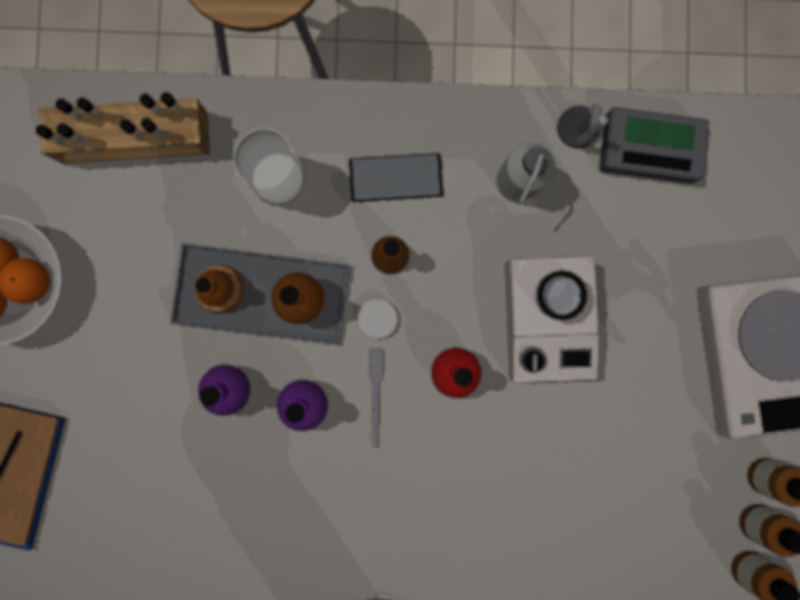

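The scene view (800x600) shows the mixer at about (235,350), the large amber flask at (455,290), the small one at (517,290) and the conical at (402,345). In the top view the large flask's stopper is near (289,295), the cradle at (562,295), the rocker at (576,358) and the knob at (533,360). Up in the picture is +x and left is +y.

Run:
```python
from h import *
def tile(f,u,v,w,h,s):
    im=cv2.imread(f)[v:v+h,u:u+w]; im=cv2.resize(im,None,fx=s,fy=s,interpolation=cv2.INTER_CUBIC)
    for k in range(0,w,10): cv2.putText(im,str(u+k),(k*s,8),0,.3,(0,255,255)); cv2.line(im,(k*s,10),(k*s,14),(0,255,255))
    for k in range(10,h,10): cv2.putText(im,str(v+k),(0,k*s+4),0,.3,(0,255,255)); cv2.line(im,(22,k*s),(26,k*s),(0,255,255))
    return im
T="pics/top0.png";S="pics/scene0.png"
cv2.imwrite("pics/c1.png",np.hstack([tile(T,350,175,80,100,5),tile(S,120,200,80,100,5)]))
cv2.imwrite("pics/c2.png",np.hstack([tile(T,170,170,80,100,5),tile(S,270,160,80,100,5)]))
```

```text
(no output)
```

View pics/c1.png

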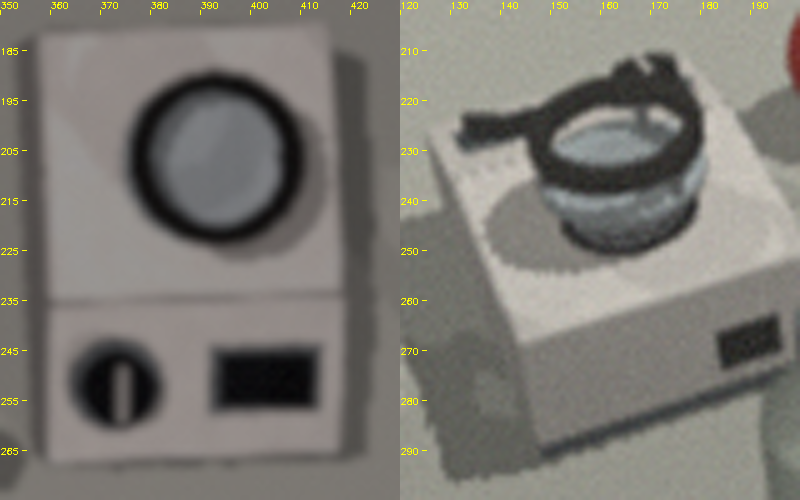

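View pics/c2.png

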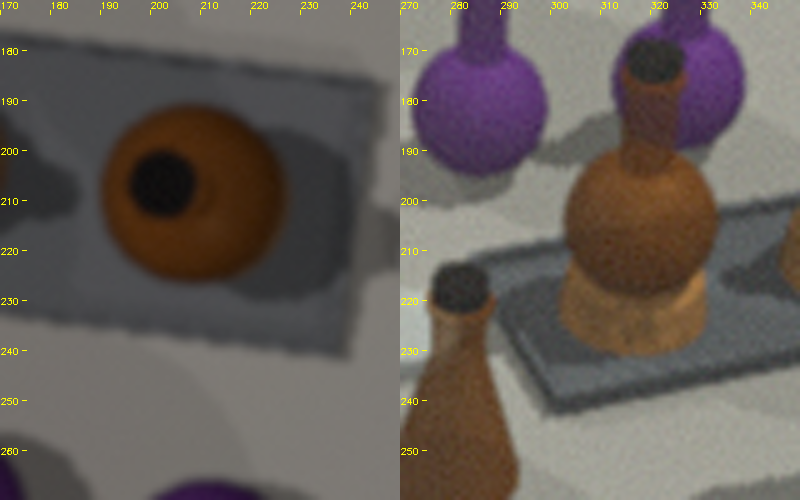

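Top view: ring centre (393,206.4), rocker centre (403.2,250.6), bulb (208.5,213.6), stopper top (202.4,206.8). Scene view: bulb (318.1,204), stopper (321,170).

Run:
```python
from h import *
np.set_printoptions(precision=4,suppress=True)
T="pics/top0.png";S="pics/scene0.png"
for n,u,v,z in [("bulb",208.5,213.6,.062),("stopper",202.4,206.8,.162),("ring",393,206.4,.124),("mixBL",358,180.4,.075),("mixBR",415.6,180,.075),("ridgeL",360,235,.075),("ridgeR",418.6,234,.075),("frontL",359,267.5,.05),("frontR",418,266,.05),("rocker",403.2,250.6,.070),("rockR",413.8,250.6,.07),("rockL",392.6,250.6,.07),("knob",373.3,251.5,.08),("conical stopper",273.5,173.5,.117),("petri",264.6,223,.014),("red stopper",324,264,.16)]:
    print(n,atz(T,u,v,z))
print(tri(T,(208.5,213.6),S,(318.1,204)))
b=atz(T,208.5,213.6,.062)
print("scene bulb pred",proj(S,b),"stop",proj(S,b+[0,0,.1]))
r=atz(T,393,206.4,.124); print("ring scene",proj(S,r),"top0.112",proj(S,r-[0,0,.012]))
for s in (-1,1): print(proj(S,r+[0,s*.037,0]),proj(S,r+[s*.037,0,0]))
```

```text
bulb [0.5729 0.138  0.062 ]
stopper [0.5836 0.1396 0.162 ]
ring [ 0.5975 -0.2507  0.124 ]
mixBL [ 0.6543 -0.1854  0.075 ]
mixBR [ 0.659  -0.3117  0.075 ]
ridgeL [ 0.5358 -0.192   0.075 ]
ridgeR [ 0.5415 -0.3198  0.075 ]
frontL [ 0.464  -0.1959  0.05  ]
frontR [ 0.4707 -0.3269  0.05  ]
rocker [ 0.5045 -0.288   0.07  ]
rockR [ 0.5051 -0.3112  0.07  ]
rockL [ 0.5039 -0.2648  0.07  ]
knob [ 0.5012 -0.2205  0.08  ]
conical stopper [ 0.6592 -0.0004  0.117 ]
petri [0.5564 0.0152 0.014 ]
red stopper [ 0.477  -0.1054  0.16  ]
(array([0.5757, 0.1439, 0.0518]), np.float64(0.010676925497623856))
scene bulb pred [313.828  200.7618] stop [316.7472 166.9766]
ring scene [161.9066 222.6584] top0.112 [162.6493 227.1265]
[144.2078 226.86  ] [158.205  213.3341]
[179.0903 218.579 ] [165.8417 232.5709]
```

Run:
```python
from h import *
np.set_printoptions(precision=4,suppress=True)
T="pics/top0.png";S="pics/scene0.png"
h=-.4
for n,u,v,z in [("bulb",208.5,208.6,.062),("stopper",202.4,206.8,.162),("ring",393,206.4,.124)]: print(n,atz(T,u+h,v+h,z))
print(tri(T,(208.1,208.2),S,(317.7,203.6)))
P={k:atz(T,u+h,v+h,z)[:2] for k,u,v,z in [("BL",358,180.4,.075),("BR",415.6,180,.075),("RL",360,235,.075),("RR",418.6,234,.075),("FL",359,267.5,.052),("FR",418,266,.052)]}
bm=(P["BL"]+P["BR"])/2; fm=(P["FL"]+P["FR"])/2; rm=(P["RL"]+P["RR"])/2
print("back,ridge,front mids",bm,rm,fm,"lens",np.linalg.norm(bm-rm),np.linalg.norm(bm-fm))
for a,b in(("BL","BR"),("RL","RR"),("FL","FR")):
    d=P[a]-P[b]; print("yaw",np.degrees(np.arctan2(-d[0],d[1])),np.linalg.norm(d))
d=bm-rm;print("yaw side",np.degrees(np.arctan2(d[1],d[0])))
for z in(.062,.065,.068,.07): print("rocker",atz(T,403.2+h,250.6+h,z), proj(S,atz(T,403.2+h,250.6+h,z)))
b=atz(T,208.1,208.2,.062)
print("scene bulb pred",proj(S,b),"stop",proj(S,b+[0,0,.1]))
print("small",atz(T,203.5/1.4286,285/1.4286,.104),"conical",atz(T,391/1.4286,248/1.4286,.117),"wash",atz(T,537/1.4286,157/1.4286,.15),"tray ends",atz(T,180/1.4286,284/1.4286,.014),atz(T,347/1.4286,303/1.4286,.014))
```

```text
bulb [0.5847 0.1393 0.062 ]
stopper [0.5844 0.1404 0.162 ]
ring [ 0.5983 -0.2498  0.124 ]
(array([0.5855, 0.1409, 0.0601]), np.float64(0.0030022568674579297))
back,ridge,front mids [ 0.6575 -0.2476] [ 0.5395 -0.255 ] [ 0.4683 -0.26  ] lens 0.11825468875019893 0.1895732558744292
yaw 2.147316642877721 0.12635501249233058
yaw 2.574255463157746 0.1278343673432741
yaw 2.9582992259891148 0.1309339999432361
yaw side 3.573440615930687
rocker [ 0.5051 -0.2893  0.062 ] [140.218  225.9176]
rocker [ 0.5052 -0.2885  0.065 ] [140.3741 224.8407]
rocker [ 0.5053 -0.2876  0.068 ] [140.5308 223.7605]
rocker [ 0.5054 -0.2871  0.07  ] [140.6354 223.0385]
scene bulb pred [316.4968 203.0065] stop [319.5871 169.0734]
small [0.5975 0.2724 0.104 ] conical [ 0.659  -0.0008  0.117 ] wash [ 0.793  -0.2058  0.15  ] tray ends [0.6023 0.3311 0.014 ] [0.5798 0.0654 0.014 ]
```

Bulb and stopper now agree: the flask is upright at (0.585, 0.140). The ring is at (0.598, -0.250) and the rocker pivot at (0.505, -0.288), with the mixer yawed about 3°. First move: go above the rocker with the fingers shut and tool x along the mixer's y.

Request:
arm_command:
  commands: [0.313, -0.185, 0.03, 0, 0, -67, 0, 0.313, -0.185, 0.03, 0, 0, -67, 0, 0.313, -0.185, 0.03, 0, 0, -67, 0, 0.313, -0.185, 0.03, 0, 0, -67, 0, 0.313, -0.185, 0.03, 0, 0, -67, 0, 0.313, -0.185, 0.03, 0, 0, -67, 0, 0.313, -0.185, 0.03, 0, 0, -67, 0, 0.313, -0.185, 0.03, 0, 0, -67, 0]
  force: 30

```text
t: 0.9
eef_pos: [0.5002, -0.2949, 0.2009]
tool_rot: [-0.001, 0.682, 0.731, 0.002]
contact_force: [-0.8, -0.7, 0.0]
gripper_width: 0.003
grasp_force: 0.0
```

Request:
arm_command:
  commands: [0, 0, 0, 0, 0, 0, 0, 0, 0, 0, 0, 0, 0, 0, 0, 0, 0, 0, 0, 0, 0, 0, 0, 0, 0, 0, 0, 0]

```text
t: 1.3
eef_pos: [0.496, -0.3036, 0.2013]
tool_rot: [0.0, 0.689, 0.725, -0.0]
contact_force: [-0.3, 0.3, -0.0]
gripper_width: 0.001
grasp_force: 0.0
```

Request:
arm_command:
  commands: [0.003, 0.001, 0.04, -8, 0, 0, 0, 0.003, 0.001, 0.08, -16, 0, 0, 0, 0.003, 0.001, 0.101, -16, 0, 0, 0, 0.003, 0.001, 0.101, -16, 0, 0, 0, 0.003, 0.001, 0.101, -16, 0, 0, 0]

```text
t: 1.8
eef_pos: [0.4981, -0.2996, 0.1009]
tool_rot: [0.096, 0.681, 0.719, 0.101]
contact_force: [0.1, -0.1, 0.8]
gripper_width: 0.003
grasp_force: 0.0
```

Run:
```python
from h import *
np.set_printoptions(precision=4,suppress=True)
o=get_obs(); print(o["eef_pos"],o["tool_rot"],o["contact_force"])
save("top","pics/top1.png")
T="pics/top1.png"; print(proj(T,o["eef_pos"]))
im=cv2.imread(T)[160:280,340:440]; cv2.imwrite("pics/c3.png",cv2.resize(im,None,fx=5,fy=5,interpolation=cv2.INTER_CUBIC))
```

```text
[ 0.4981 -0.2996  0.1009] [0.0955 0.6812 0.7188 0.1009] [ 0.0623 -0.1155  0.8341]
[412.54   254.4441]
```

View pics/c3.png

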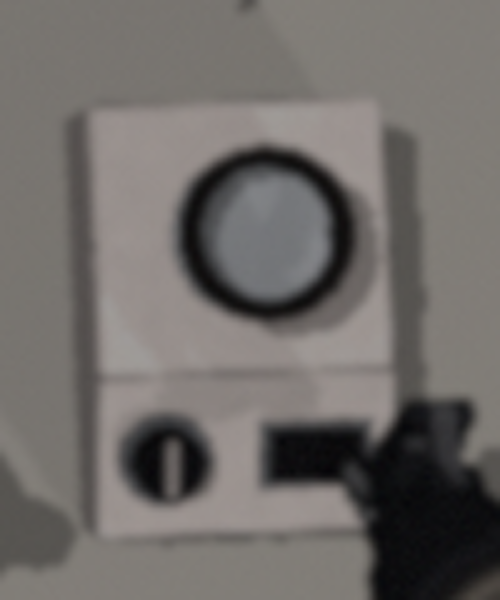

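The crop shows the fingers over the rocker's right half, around crop pixel (360,480). Now I press along the tool axis.

Request:
arm_command:
  commands: [0, 0, 0.01, 0, 0, 0, 0, 0, 0, 0.018, 0, 0, 0, 0, 0, 0, 0.024, 0, 0, 0, 0, 0, 0, 0.024, 0, 0, 0, 0, 0, 0, 0.024, 0, 0, 0, 0]

```text
t: 2.35
eef_pos: [0.5046, -0.298, 0.077]
tool_rot: [0.095, 0.68, 0.72, 0.101]
contact_force: [0.6, 0.7, -0.1]
gripper_width: 0.001
grasp_force: 0.0
```

Request:
arm_command:
  commands: [0, 0, 0.001, 0, 0, 0, 0, 0, 0, 0.003, 0, 0, 0, 0, 0, 0, 0.003, 0, 0, 0, 0]

```text
t: 2.65
eef_pos: [0.5056, -0.2988, 0.0746]
tool_rot: [0.096, 0.681, 0.719, 0.101]
contact_force: [-0.3, -0.3, 0.7]
gripper_width: -0.002
grasp_force: 0.5
```

Request:
arm_command:
  commands: [0, 0, 0.001, 0, 0, 0, 0, 0, 0, 0.002, 0, 0, 0, 0, 0, 0, 0.002, 0, 0, 0, 0]

```text
t: 2.95
eef_pos: [0.5061, -0.2988, 0.0726]
tool_rot: [0.096, 0.681, 0.719, 0.101]
contact_force: [-0.2, -1.0, 2.4]
gripper_width: -0.001
grasp_force: 1.2
```

Contact at z ≈ 0.0726, about 2.4 N.

Request:
arm_command:
  commands: [0, 0, 0.001, 0, 0, 0, 0, 0, 0, 0.002, 0, 0, 0, 0, 0, 0, 0.002, 0, 0, 0, 0]

```text
t: 3.25
eef_pos: [0.5065, -0.298, 0.0704]
tool_rot: [0.096, 0.681, 0.719, 0.101]
contact_force: [1.1, -2.2, 2.2]
gripper_width: -0.002
grasp_force: 0.9
```

Request:
arm_command:
  commands: [0, 0, 0.001, 0, 0, 0, 0, 0, 0, 0.002, 0, 0, 0, 0, 0, 0, 0.002, 0, 0, 0, 0]

```text
t: 3.55
eef_pos: [0.5067, -0.2981, 0.07]
tool_rot: [0.096, 0.68, 0.719, 0.101]
contact_force: [-9.9, 1.4, 21.5]
gripper_width: -0.001
grasp_force: 11.4
```

Request:
arm_command:
  commands: [0, 0, 0.001, 0, 0, 0, 0, 0, 0, 0.001, 0, 0, 0, 0]

```text
t: 3.75
eef_pos: [0.5068, -0.2982, 0.0698]
tool_rot: [0.096, 0.681, 0.719, 0.101]
contact_force: [-14.7, 3.3, 31.9]
gripper_width: -0.002
grasp_force: 17.3
```

Request:
arm_command:
  commands: [0, 0, -0.02, 0, 0, 0, 0, 0, 0, -0.06, 0, 0, 0, 0, 0, 0, -0.1, 0, 0, 0, 0, 0, -0.05, -0.12, 0, 0, 0, 0, 0, -0.1, -0.12, 0, 0, 0, 0, 0, -0.1, -0.12, 0, 0, 0, 0]

```text
t: 4.35
eef_pos: [0.3707, -0.3043, 0.1527]
tool_rot: [0.092, 0.683, 0.718, 0.1]
contact_force: [0.5, -0.2, 0.4]
gripper_width: -0.0
grasp_force: 0.0
```

Run:
```python
from h import *
save("top","pics/top2.png");save("scene","pics/scene2.png")
def z(f,u,v,w,h,s=10): return cv2.resize(cv2.imread(f)[v:v+h,u:u+w],None,fx=s,fy=s,interpolation=cv2.INTER_CUBIC)
a=np.hstack([z("pics/top0.png",385,238,38,27),z("pics/scene0.png",122,208,38,27)])
b=np.hstack([z("pics/top2.png",385,238,38,27),z("pics/scene2.png",122,208,38,27)])
o=np.clip(np.vstack([a,b]).astype(float)*1.5,0,255); cv2.imwrite("pics/c4.png",o)
```

```text
[ WARN:0@1.424] global loadsave.cpp:1063 imwrite_ Unsupported depth image for selected encoder is fallbacked to CV_8U.
```

View pics/c4.png

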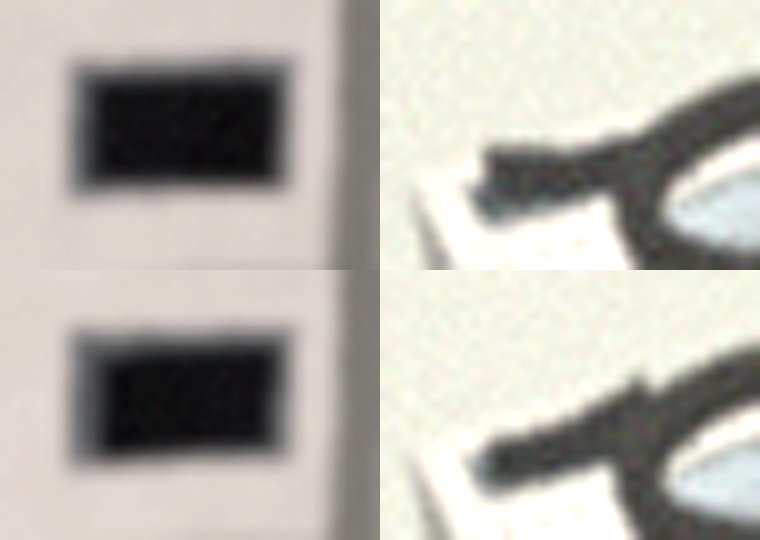

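The lower crops show the right end now sunk and the left end raised. The scene-view shift of about 2.2 px is about 6 mm, so the rocker is fully in. Next I straighten the tool, rise and head for the flask with the gripper open.

Request:
arm_command:
  commands: [0, 0.02, -0.05, 8, 0, 0, 0, 0, 0.03, -0.1, 16, 0, 0, 0, 0, 0.041, -0.144, 16, 0, 0, 0, 1, 0, 0.041, -0.144, 16, 0, 0, 1, 0, 0.041, -0.144, 16, 0, 0, 1]

```text
$.commands: bad value
```

```bash
cat > d.py <<'E'
from h import *
import sys
from scipy.spatial.transform import Rotation as R
np.set_printoptions(precision=4,suppress=True)
o=get_obs();q=o["tool_rot"];r=R.from_quat([q[1],q[2],q[3],q[0]]);m=r.as_matrix()
t=np.array([float(a) for a in sys.argv[1:4]])
want=np.c_[[-.05,.9987,0],[.9987,.05,0],[0,0,-1]]
print(o["t"],o["eef_pos"],"shift",m.T@(t-o["eef_pos"]),"turn",np.degrees((r.inv()*R.from_matrix(want)).as_rotvec()),o["contact_force"],o["gripper_width"])
E
python3 d.py .585 .140 .24
```

```text
4.45 [ 0.3763 -0.3048  0.1546] shift [ 0.4331  0.2464 -0.0179] turn [15.8822 -0.1218  0.1757] [0.6205 0.0164 0.1464] 0.0015592761056532508
```

Request:
arm_command:
  commands: [0, 0.02, -0.05, 8, 0, 0, 0, 0, 0.03, -0.1, 16, 0, 0, 0, 0, 0.041, -0.144, 16, 0, 0, 1, 0, 0.041, -0.144, 16, 0, 0, 1, 0, 0.041, -0.144, 16, 0, 0, 1, 0, 0.041, -0.144, 16, 0, 0, 1]

```text
t: 5.05
eef_pos: [0.3789, -0.3045, 0.3046]
tool_rot: [-0.0, 0.687, 0.727, 0.0]
contact_force: [-0.4, 0.3, -0.2]
gripper_width: 0.687
grasp_force: 0.0
```

```bash
python3 d.py .585 .140 .24
```

```text
5.05 [ 0.3789 -0.3045  0.3046] shift [0.432  0.2312 0.0648] turn [-0.0013 -0.0249  0.4108] [-0.4095  0.2791 -0.2428] 0.6873958448765036
```

Request:
arm_command:
  commands: [0.432, 0.231, 0.03, 0, 0, 0, 1, 0.432, 0.231, 0.03, 0, 0, 0, 1, 0.432, 0.231, 0.03, 0, 0, 0, 1, 0.432, 0.231, 0.03, 0, 0, 0, 1, 0.432, 0.231, 0.03, 0, 0, 0, 1, 0.432, 0.231, 0.03, 0, 0, 0, 1, 0.432, 0.231, 0.03, 0, 0, 0, 1, 0.432, 0.231, 0.03, 0, 0, 0, 1]

```text
t: 5.85
eef_pos: [0.5462, 0.0587, 0.2787]
tool_rot: [-0.001, 0.687, 0.726, -0.001]
contact_force: [0.6, -0.7, 0.5]
gripper_width: 1.001
grasp_force: 0.0
```

Request:
arm_command:
  commands: [0, 0, 0, 0, 0, 0, 1, 0, 0, 0, 0, 0, 0, 1, 0, 0, 0, 0, 0, 0, 1, 0, 0, 0, 0, 0, 0, 1, 0, 0, 0, 0, 0, 0, 1]

```text
t: 6.35
eef_pos: [0.5462, 0.0551, 0.2805]
tool_rot: [0.0, 0.688, 0.726, -0.0]
contact_force: [0.3, -0.2, 1.4]
gripper_width: 1.003
grasp_force: 0.0
```

```bash
python3 d.py .585 .140 .106
```

```text
6.35 [0.5462 0.0551 0.2805] shift [0.0828 0.0432 0.1745] turn [-0.0146  0.0401  0.1676] [ 0.3299 -0.191   1.4002] 1.0032356676595813
```

Request:
arm_command:
  commands: [0.04, 0.02, 0, 0, 0, 0, 1, 0.083, 0.043, 0, 0, 0, 0, 1, 0.083, 0.043, 0, 0, 0, 0, 1, 0.083, 0.043, 0, 0, 0, 0, 1, 0.083, 0.043, 0.05, 0, 0, 0, 1, 0.083, 0.043, 0.1, 0, 0, 0, 1, 0.083, 0.043, 0.12, 0, 0, 0, 1, 0.083, 0.043, 0.12, 0, 0, 0, 1]

```text
t: 7.15
eef_pos: [0.5826, 0.1384, 0.1573]
tool_rot: [-0.001, 0.688, 0.725, -0.003]
contact_force: [0.6, -1.4, -0.2]
gripper_width: 0.996
grasp_force: 0.0
```

```bash
python3 d.py .585 .140 .107
```

```text
7.15 [0.5826 0.1384 0.1573] shift [0.0016 0.0028 0.0503] turn [-0.3701  0.158   0.151 ] [ 0.616  -1.3924 -0.1883] 0.9957471962202195
```

Request:
arm_command:
  commands: [0.001, 0.002, 0.02, 0, 0, 0, 1, 0.001, 0.002, 0.04, 0, 0, 0, 1, 0.001, 0.002, 0.052, 0, 0, 0, 1, 0.001, 0.002, 0.052, 0, 0, 0, 1, 0.001, 0.002, 0.052, 0, 0, 0, 1, 0.001, 0.002, 0.052, 0, 0, 0, 1]

```text
t: 7.75
eef_pos: [0.5876, 0.1432, 0.1102]
tool_rot: [0.001, 0.687, 0.726, 0.001]
contact_force: [-0.3, 0.4, 0.5]
gripper_width: 1.005
grasp_force: 0.0
```

Run:
```python
from h import *
o=get_obs(); print(o["eef_pos"],o["contact_force"])
save("scene","pics/scene3.png");save("top","pics/top3.png")
def z(f,u,v,w,h,s=5): return cv2.resize(cv2.imread(f)[v:v+h,u:u+w],None,fx=s,fy=s,interpolation=cv2.INTER_CUBIC)
cv2.imwrite("pics/c5.png",np.hstack([z("pics/scene3.png",270,130,80,110),z("pics/top3.png",170,150,80,110)]))
```

```text
[0.58762839 0.14316856 0.11016842] [-0.32265658  0.37829416  0.54687425]
```

View pics/c5.png

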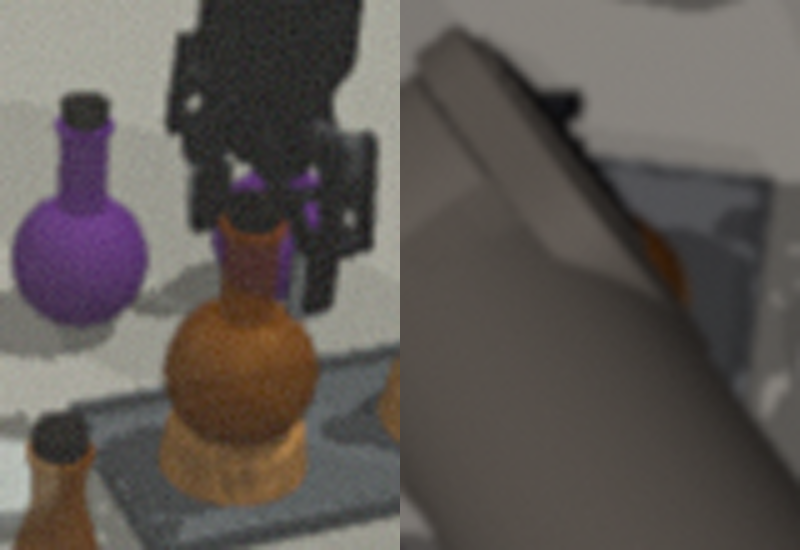

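The crop shows the neck between the two open fingers, with the tool about 3 mm too far in x and y. I correct that and close.

Request:
arm_command:
  commands: [-0.003, -0.003, 0.003, 0, 0, 0, 1, -0.003, -0.003, 0.003, 0, 0, 0, 1, -0.003, -0.003, 0.003, 0, 0, 0, 0.5, -0.003, -0.003, 0.003, 0, 0, 0, 0.5, -0.003, -0.003, 0.003, 0, 0, 0, 0.2, -0.003, -0.003, 0.003, 0, 0, 0, 0.2, -0.003, -0.003, 0.003, 0, 0, 0, 0.2, -0.003, -0.003, 0.003, 0, 0, 0, 0.2]
  force: 70

```text
t: 8.65
eef_pos: [0.5842, 0.1399, 0.1059]
tool_rot: [0.0, 0.687, 0.726, 0.0]
contact_force: [0.8, 0.9, 0.7]
gripper_width: 0.332
grasp_force: 68.6
```

Request:
arm_command:
  commands: [0, 0, 0, 0, 0, 0, 0, 0, 0, 0, 0, 0, 0, 0, 0, 0, 0, 0, 0, 0, 0, 0, 0, 0, 0, 0, 0, 0]

```text
t: 9.05
eef_pos: [0.5842, 0.1399, 0.1059]
tool_rot: [0.0, 0.687, 0.726, 0.0]
contact_force: [1.2, 0.4, 2.3]
gripper_width: 0.329
grasp_force: 68.7
```

```bash
python3 d.py .585 .140 .107
```

```text
9.05 [0.5842 0.1399 0.1059] shift [ 0.      0.0008 -0.0011] turn [ 0.0382 -0.008   0.3048] [1.2215 0.4287 2.2508] 0.3289023739309912
```

Neck gripped at 28 mm. Lift.

Request:
arm_command:
  commands: [0, 0, -0.005, 0, 0, 0, 0, 0, 0, -0.02, 0, 0, 0, 0, 0, 0, -0.04, 0, 0, 0, 0, 0, 0, -0.065, 0, 0, 0, 0, 0, 0, -0.09, 0, 0, 0, 0, 0, 0, -0.115, 0, 0, 0, 0, 0, 0, -0.135, 0, 0, 0, 0, 0, 0, -0.14, 0, 0, 0, 0]

```text
t: 9.85
eef_pos: [0.5846, 0.1405, 0.2488]
tool_rot: [0.001, 0.687, 0.726, 0.002]
contact_force: [-0.1, 0.5, -2.4]
gripper_width: 0.328
grasp_force: 68.8
```

Request:
arm_command:
  commands: [0, 0, 0, 0, 0, 0, 0, 0, 0, 0, 0, 0, 0, 0, 0, 0, 0, 0, 0, 0, 0]

```text
t: 10.15
eef_pos: [0.5831, 0.1394, 0.2443]
tool_rot: [-0.001, 0.687, 0.726, -0.001]
contact_force: [0.4, 0.5, -2.4]
gripper_width: 0.328
grasp_force: 68.9
```

```bash
python3 d.py .598 -.251 .245
```

```text
10.15 [0.5831 0.1394 0.2443] shift [-0.3906 -0.0068 -0.0005] turn [-0.1412  0.0315  0.3094] [ 0.3836  0.4958 -2.4469] 0.3277939950336859
```

Request:
arm_command:
  commands: [-0.02, 0, 0, 0, 0, 0, 0, -0.05, 0, 0, 0, 0, 0, 0, -0.09, 0, 0, 0, 0, 0, 0, -0.13, -0.002, 0, 0, 0, 0, 0, -0.17, -0.003, 0, 0, 0, 0, 0, -0.21, -0.004, 0, 0, 0, 0, 0, -0.25, -0.005, 0, 0, 0, 0, 0, -0.28, -0.006, 0, 0, 0, 0, 0]

```text
t: 10.95
eef_pos: [0.5925, -0.1435, 0.2444]
tool_rot: [-0.001, 0.688, 0.726, -0.001]
contact_force: [-0.2, 0.4, -3.0]
gripper_width: 0.327
grasp_force: 68.9
```

Request:
arm_command:
  commands: [-0.03, 0, 0, 0, 0, 0, 0, -0.06, 0, 0, 0, 0, 0, 0, -0.09, -0.001, 0, 0, 0, 0, 0, -0.11, -0.001, 0, 0, 0, 0, 0, -0.11, -0.001, 0, 0, 0, 0, 0, -0.11, -0.001, 0, 0, 0, 0, 0, -0.11, -0.001, 0, 0, 0, 0, 0, -0.11, -0.001, 0, 0, 0, 0, 0]

```text
t: 11.75
eef_pos: [0.5988, -0.2482, 0.2458]
tool_rot: [-0.0, 0.686, 0.727, 0.0]
contact_force: [0.2, -0.2, -2.6]
gripper_width: 0.327
grasp_force: 69.0
```

```bash
python3 d.py .598 -.251 .1965
python3 - <<'E'
from h import *
save("scene","pics/scene4.png");save("top","pics/top4.png")
def z(f,u,v,w,h,s=5): return cv2.resize(cv2.imread(f)[v:v+h,u:u+w],None,fx=s,fy=s,interpolation=cv2.INTER_CUBIC)
cv2.imwrite("pics/c6.png",np.hstack([z("pics/scene4.png",120,150,80,110),z("pics/top4.png",350,160,80,110)]))
E
```

```text
11.75 [ 0.5988 -0.2482  0.2458] shift [-0.0028 -0.001   0.0493] turn [ 0.0083 -0.0329  0.4456] [ 0.1513 -0.1887 -2.597 ] 0.32723335466760495
```

View pics/c6.png

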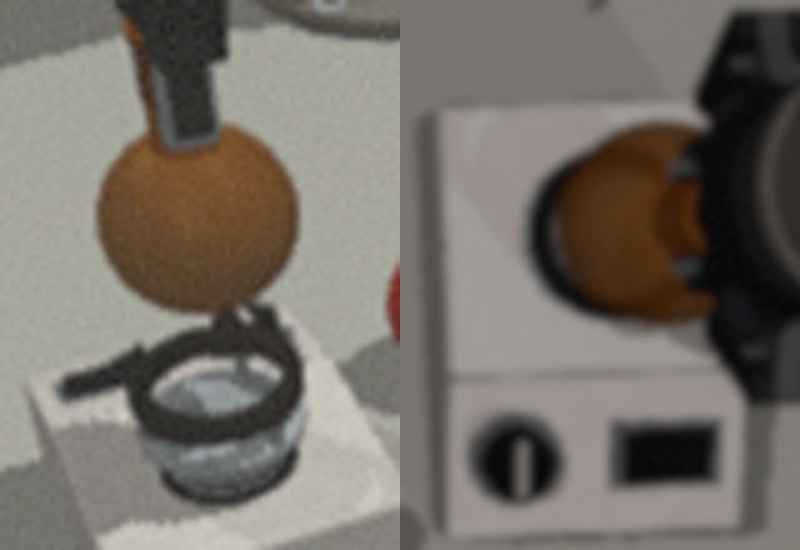

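Scene crop: bulb centre at about (158.8,192.8) px. Top view: about (401.4,203.8). I check that against the ring.

Run:
```python
from h import *
np.set_printoptions(precision=4,suppress=True)
S,T="pics/scene4.png","pics/top4.png"
print(tri(T,(401.4,203.8),S,(158.8,192.8)))
for z in(.195,.2,.205): print(z,atz(T,401.4,203.8,z),atz(S,158.8,192.8,z))
print("ring tri",tri(T,(392.6,206),S,(162.9,222.7)), "ring scene@.124",atz(S,162.9,222.7,.124))
print(proj(S,[.598,-.25,.202]))
```

```text
(array([ 0.5993, -0.2475,  0.2001]), np.float64(0.0005449756152792126))
0.195 [ 0.5995 -0.2492  0.195 ] [ 0.5913 -0.2463  0.195 ]
0.2 [ 0.5992 -0.2478  0.2   ] [ 0.5993 -0.2473  0.2   ]
0.205 [ 0.599  -0.2465  0.205 ] [ 0.6072 -0.2483  0.205 ]
ring tri (array([ 0.5984, -0.2492,  0.1242]), np.float64(0.001024172800320888)) ring scene@.124 [ 0.5984 -0.2488  0.124 ]
[157.1707 191.9429]
```

Bulb and ring agree within 2 mm and the heights fit. I correct by 2 mm and lower towards contact, expected about 47 mm down.

Request:
arm_command:
  commands: [-0.002, -0.001, 0.01, 0, 0, 0, 0, -0.002, -0.001, 0.025, 0, 0, 0, 0, -0.002, -0.001, 0.035, 0, 0, 0, 0, -0.002, -0.001, 0.041, 0, 0, 0, 0, -0.002, -0.001, 0.041, 0, 0, 0, 0, -0.002, -0.001, 0.041, 0, 0, 0, 0]

```text
t: 12.45
eef_pos: [0.5978, -0.2519, 0.2047]
tool_rot: [-0.0, 0.687, 0.726, 0.0]
contact_force: [0.2, -0.1, -1.6]
gripper_width: 0.327
grasp_force: 69.0
```

Request:
arm_command:
  commands: [0, 0, 0.001, 0, 0, 0, 0, 0, 0, 0.002, 0, 0, 0, 0, 0, 0, 0.004, 0, 0, 0, 0, 0, 0, 0.004, 0, 0, 0, 0]

```text
t: 12.85
eef_pos: [0.5975, -0.252, 0.2005]
tool_rot: [-0.0, 0.687, 0.726, -0.0]
contact_force: [-0.0, -0.7, -2.3]
gripper_width: 0.324
grasp_force: 69.0
```

Request:
arm_command:
  commands: [0, 0, 0.001, 0, 0, 0, 0, 0, 0, 0.002, 0, 0, 0, 0, 0, 0, 0.004, 0, 0, 0, 0, 0, 0, 0.004, 0, 0, 0, 0]

```text
t: 13.25
eef_pos: [0.5979, -0.252, 0.1968]
tool_rot: [0.0, 0.687, 0.726, 0.0]
contact_force: [0.4, -0.5, -1.8]
gripper_width: 0.326
grasp_force: 68.9
```

Request:
arm_command:
  commands: [0.002, 0, 0, 0, 0, 0, 0, 0.002, 0, 0.001, 0, 0, 0, 0, 0.002, 0, 0.002, 0, 0, 0, 0, 0.002, 0, 0.002, 0, 0, 0, 0]

```text
t: 13.65
eef_pos: [0.598, -0.2503, 0.1953]
tool_rot: [0.001, 0.687, 0.726, 0.0]
contact_force: [0.3, -1.0, 3.3]
gripper_width: 0.323
grasp_force: 68.5
```

Request:
arm_command:
  commands: [0, 0, 0.001, 0, 0, 0, 0, 0, 0, 0.002, 0, 0, 0, 0, 0, 0, 0.002, 0, 0, 0, 0]

```text
t: 13.95
eef_pos: [0.598, -0.2503, 0.1931]
tool_rot: [0.001, 0.687, 0.726, 0.0]
contact_force: [0.0, -2.4, 5.7]
gripper_width: 0.329
grasp_force: 68.4
```

Request:
arm_command:
  commands: [0, 0, 0.001, 0, 0, 0, 0, 0, 0, 0.002, 0, 0, 0, 0, 0, 0, 0.002, 0, 0, 0, 0]

```text
t: 14.25
eef_pos: [0.5981, -0.2503, 0.1914]
tool_rot: [0.001, 0.687, 0.726, 0.0]
contact_force: [0.5, -2.8, 7.1]
gripper_width: 0.332
grasp_force: 68.2
```

Request:
arm_command:
  commands: [-0.001, 0, 0.001, 0, 0, 0, 0, -0.001, 0, 0.003, 0, 0, 0, 0, -0.001, 0, 0.004, 0, 0, 0, 0, -0.001, 0, 0.004, 0, 0, 0, 0]

```text
t: 14.65
eef_pos: [0.5984, -0.2512, 0.188]
tool_rot: [0.001, 0.687, 0.726, 0.0]
contact_force: [-0.6, -1.9, 9.7]
gripper_width: 0.329
grasp_force: 67.9
```

Request:
arm_command:
  commands: [0, 0, 0.001, 0, 0, 0, 0, 0, 0, 0.002, 0, 0, 0, 0, 0, 0, 0.003, 0, 0, 0, 0, 0, 0, 0.003, 0, 0, 0, 0]

```text
t: 15.05
eef_pos: [0.5986, -0.2514, 0.1854]
tool_rot: [0.001, 0.687, 0.726, 0.0]
contact_force: [-0.6, -1.2, 12.5]
gripper_width: 0.327
grasp_force: 67.9
```

Request:
arm_command:
  commands: [0, 0, 0.001, 0, 0, 0, 0, 0, 0, 0.001, 0, 0, 0, 0]

```text
t: 15.25
eef_pos: [0.5987, -0.2515, 0.1846]
tool_rot: [0.002, 0.687, 0.726, 0.0]
contact_force: [-1.1, -2.8, 12.3]
gripper_width: 0.323
grasp_force: 68.0
```

Request:
arm_command:
  commands: [0, 0, 0.001, 0, 0, 0, 0, 0, 0, 0.001, 0, 0, 0, 0]

```text
t: 15.45
eef_pos: [0.5988, -0.2515, 0.1838]
tool_rot: [0.002, 0.687, 0.726, 0.0]
contact_force: [-1.6, -1.3, 13.8]
gripper_width: 0.322
grasp_force: 68.0
```

Request:
arm_command:
  commands: [0, 0, 0.001, 0, 0, 0, 0, 0, 0, 0.001, 0, 0, 0, 0]

```text
t: 15.65
eef_pos: [0.5991, -0.2516, 0.1835]
tool_rot: [0.002, 0.687, 0.726, 0.001]
contact_force: [-1.9, -0.8, 15.9]
gripper_width: 0.327
grasp_force: 68.0
```

Request:
arm_command:
  commands: [0, 0, 0.001, 0, 0, 0, 0, 0, 0, 0.001, 0, 0, 0, 0]

```text
t: 15.85
eef_pos: [0.5994, -0.2517, 0.1834]
tool_rot: [0.002, 0.687, 0.726, 0.001]
contact_force: [-3.9, -0.6, 20.6]
gripper_width: 0.328
grasp_force: 68.1
```

Request:
arm_command:
  commands: [0, 0, 0.001, 0, 0, 0, 0, 0, 0, 0.001, 0, 0, 0, 0]

```text
t: 16.05
eef_pos: [0.5996, -0.2519, 0.1833]
tool_rot: [0.003, 0.687, 0.726, 0.001]
contact_force: [-5.3, -1.6, 25.4]
gripper_width: 0.331
grasp_force: 69.0
```

The stop is reached: force rises steeply at z ≈ 0.1834. I hold there for over 4 s.

Request:
arm_command:
  commands: [0, 0, 0, 0, 0, 0, 0, 0, 0, 0, 0, 0, 0, 0, 0, 0, 0, 0, 0, 0, 0, 0, 0, 0, 0, 0, 0, 0, 0, 0, 0, 0, 0, 0, 0, 0, 0, 0, 0, 0, 0, 0, 0, 0, 0, 0, 0, 0, 0, 0, 0, 0, 0, 0, 0, 0]

```text
t: 16.85
eef_pos: [0.5996, -0.2519, 0.1833]
tool_rot: [0.003, 0.688, 0.726, 0.001]
contact_force: [-5.0, -1.4, 25.2]
gripper_width: 0.328
grasp_force: 69.0
```

Request:
arm_command:
  commands: [0, 0, 0, 0, 0, 0, 0, 0, 0, 0, 0, 0, 0, 0, 0, 0, 0, 0, 0, 0, 0, 0, 0, 0, 0, 0, 0, 0, 0, 0, 0, 0, 0, 0, 0, 0, 0, 0, 0, 0, 0, 0, 0, 0, 0, 0, 0, 0, 0, 0, 0, 0, 0, 0, 0, 0]

```text
t: 17.65
eef_pos: [0.5996, -0.2519, 0.1833]
tool_rot: [0.003, 0.687, 0.726, 0.001]
contact_force: [-5.4, -1.3, 25.5]
gripper_width: 0.325
grasp_force: 69.0
```

Request:
arm_command:
  commands: [0, 0, 0, 0, 0, 0, 0, 0, 0, 0, 0, 0, 0, 0, 0, 0, 0, 0, 0, 0, 0, 0, 0, 0, 0, 0, 0, 0, 0, 0, 0, 0, 0, 0, 0, 0, 0, 0, 0, 0, 0, 0, 0, 0, 0, 0, 0, 0, 0, 0, 0, 0, 0, 0, 0, 0]

```text
t: 18.45
eef_pos: [0.5996, -0.2518, 0.1833]
tool_rot: [0.003, 0.687, 0.726, 0.001]
contact_force: [-5.2, -1.5, 26.0]
gripper_width: 0.326
grasp_force: 69.0
```

Request:
arm_command:
  commands: [0, 0, 0, 0, 0, 0, 0, 0, 0, 0, 0, 0, 0, 0, 0, 0, 0, 0, 0, 0, 0, 0, 0, 0, 0, 0, 0, 0, 0, 0, 0, 0, 0, 0, 0, 0, 0, 0, 0, 0, 0, 0, 0, 0, 0, 0, 0, 0, 0, 0, 0, 0, 0, 0, 0, 0]

```text
t: 19.25
eef_pos: [0.5996, -0.2519, 0.1833]
tool_rot: [0.003, 0.687, 0.726, 0.001]
contact_force: [-4.4, 0.1, 25.5]
gripper_width: 0.329
grasp_force: 69.0
```

Request:
arm_command:
  commands: [0, 0, 0, 0, 0, 0, 0, 0, 0, 0, 0, 0, 0, 0, 0, 0, 0, 0, 0, 0, 0, 0, 0, 0, 0, 0, 0, 0, 0, 0, 0, 0, 0, 0, 0, 0, 0, 0, 0, 0, 0, 0, 0, 0, 0, 0, 0, 0, 0, 0, 0, 0, 0, 0, 0, 0]

```text
t: 20.05
eef_pos: [0.5996, -0.2519, 0.1833]
tool_rot: [0.003, 0.687, 0.726, 0.001]
contact_force: [-5.0, -0.6, 25.9]
gripper_width: 0.329
grasp_force: 69.0
```

Run:
```python
from h import *
o=get_obs(); print(o["t"],o["eef_pos"],o["contact_force"],o["gripper_width"])
save("scene","pics/scene5.png");save("top","pics/top5.png")
def z(f,u,v,w,h,s=5): return cv2.resize(cv2.imread(f)[v:v+h,u:u+w],None,fx=s,fy=s,interpolation=cv2.INTER_CUBIC)
cv2.imwrite("pics/c7.png",np.hstack([z("pics/scene5.png",120,150,80,110),z("pics/top5.png",350,160,80,110)]))
```

```text
20.05 [ 0.59958333 -0.25185344  0.1832766 ] [-4.99250479 -0.60017068 25.8596689 ] 0.32947681022518577
```

View pics/c7.png

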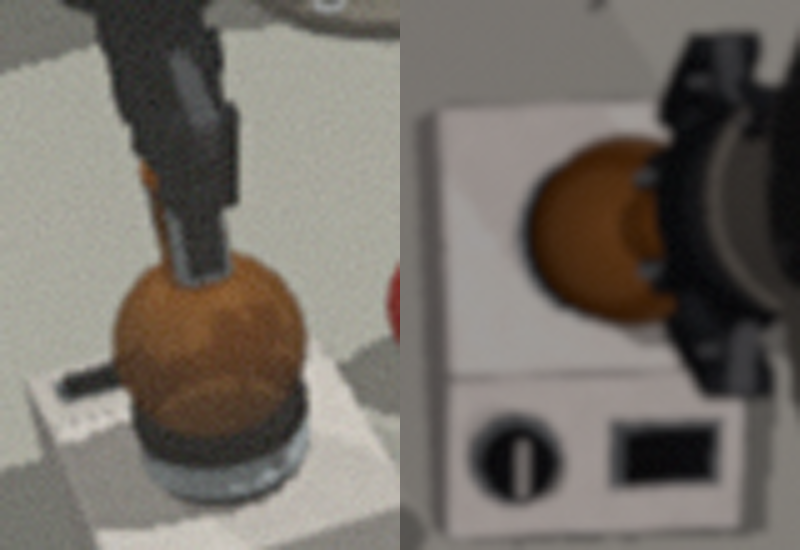

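The crop shows the flask upright in the ring (bulb at about (210,345) in the crop), the ring clearly lower, and the neck held. It has been on the stop for over 4 s at about 26 N.

```bash
python3 -c "
from station import hand_in
print(hand_in())"
```

```text
the job is handed in; nothing more can be done
None
```

I handed the job in with the mixer switched to touch mode, and the flask upright and gripped by the neck in the cradle. It was held fully down for over 4 s at about 26 N; nothing else was touched as far as I saw.

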